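# Put the loose clamping hardware back in its caddy

## Task

Put the four loose pieces of milling clamp hardware that are scattered on the bench back in the green caddy: the collar nut, the long coupling nut, the T-slot nut and the step block each go in the bin that already holds one of the same kind, set down upright on the bin's floor. The plain hexagon nut and the straight-sided square spacer have no bin: leave them standing where they are on the bench.

Things in the scene. Friction and masses are not known exactly. Their poses are not given: they have to be found in the camera images.
- collar_nut_center (a point): Loose collar nut: hexagon 36 mm across flats, 36 high in all, with a round collar 50 mm across and 7 thick at its foot; bore 23. Point on its axis, half-way up (18 mm above underside). x axis square to a pair of flats (flats every 60 degrees). Grip the hexagon above the collar. Stands upright (z up), any yaw; dark steel.
- coupling_nut_center (a point): Loose long coupling nut: plain hexagon 36 mm across flats, 72 high, bore 23. Point on its axis, half-way up (36 mm above underside). x axis square to a pair of flats (flats every 60 degrees). Stands upright (z up), any yaw; dark steel.
- tee_nut_center (a point): Loose T-slot nut: square foot 44 x 44 mm, 18 thick, on it a neck 28 wide (y) and 44 long (x), 36 high in all; vertical bore 23. The ends facing +x and -x are flush over the full height, 44 mm apart. Point on its axis, half-way up (18 mm above underside). Stands upright (z up), any yaw; dark steel.
- step_block_center (a point): Loose step block: staircase of six steps, 54 mm long (x), 35 wide (y), rising from 10 mm high at its -x end to 60 at its +x end, 9 mm long and 10 high each. Point 30 mm above underside, mid-width, 9 mm towards +x from mid-length; from 9 mm behind it to 18 ahead the block is 40 to 60 mm high. Flat sides face +y and -y. Stands upright (z up), any yaw; dark steel.
- plain_nut_center (a point): Look-alike, to be left: plain hexagon nut, 36 mm across flats and 36 high like the collar nut but without collar, half as high as the coupling nut; bore 23. Point on its axis, half-way up. Stands upright (z up), any yaw; dark steel.
- square_spacer_center (a point): Look-alike, to be left: square spacer 44 x 44 x 36 mm high with a 23 mm vertical bore; outline of the T-slot nut but straight-sided, without shoulders. Point on its axis, half-way up. Stands upright (z up), any yaw; dark steel. A lifting eye nut (76 mm high) and a small tin stand among the six pieces too.
- bin_collar: Grey bin for the collar nut; fixed in it is one like it, axis at x +36 mm, y 0, top 39 mm above bin underside. Bin fixed, outside 134 (x) x 122 (y) mm, rim 22 high, walls and floor 3 thick. Origin: centre of underside (3 mm above bench), z up. Free floor: x -64 to 10, y -58 to 58 mm. Four equal bins stand two by two in a low green tray, in any order.
- bin_coupling: Grey bin for the coupling nut; fixed in it is one like it, axis at x +36 mm, y 0, top 75 mm above bin underside. Bin fixed, outside 134 (x) x 122 (y) mm, rim 22 high, walls and floor 3 thick. Origin: centre of underside (3 mm above bench), z up. Free floor: x -64 to 14, y -58 to 58 mm. Four equal bins stand two by two in a low green tray, in any order.
- bin_tee: Grey bin for the T-slot nut; fixed in it is one like it, axis at x +36 mm, y 0, top 39 mm above bin underside. Bin fixed, outside 134 (x) x 122 (y) mm, rim 22 high, walls and floor 3 thick. Origin: centre of underside (3 mm above bench), z up. Free floor: x -64 to 11, y -58 to 58 mm. Four equal bins stand two by two in a low green tray, in any order.
- bin_step: Grey bin for the step block (that one stands along the bin's y); fixed in it is one like it, axis at x +36 mm, y 0, top 63 mm above bin underside. Bin fixed, outside 134 (x) x 122 (y) mm, rim 22 high, walls and floor 3 thick. Origin: centre of underside (3 mm above bench), z up. Free floor: x -64 to 18, y -58 to 58 mm. Four equal bins stand two by two in a low green tray, in any order.
There are look-alikes about, which are no part of the job. Leave any turquoise or yellow look-alike of the part that bears collar_nut_center alone. What is shaped like the part that bears coupling_nut_center but blue or orange is not meant.

How it is judged (in metres and radians):
At the end, for the whole second after the job is handed in: Each of the four pieces stands in the bin of its own kind: point inside the bin walls, at most 5 mm higher than standing on the bin floor, within 7 degrees of upright, released and at rest. The plain nut and square spacer stand upright within 25 mm of where they began (x of collar_nut_center in the frame of bin_collar between -0.064 and 0.064 m and y of collar_nut_center in the frame of bin_collar between -0.058 and 0.058 m and z of collar_nut_center in the frame of bin_collar below 0.026 m and angle between each of collar_nut_center, coupling_nut_center, tee_nut_center, step_block_center, plain_nut_center, square_spacer_center's own z axis and vertical below 0.12 rad and linear speed of each of collar_nut, coupling_nut, tee_nut, step_block below 0.02 m/s and angular speed of each of collar_nut, coupling_nut, tee_nut, step_block below 0.2 rad/s and x of coupling_nut_center in the frame of bin_coupling between -0.064 and 0.064 m and y of coupling_nut_center in the frame of bin_coupling between -0.058 and 0.058 m and z of coupling_nut_center in the frame of bin_coupling below 0.044 m and x of tee_nut_center in the frame of bin_tee between -0.064 and 0.064 m and y of tee_nut_center in the frame of bin_tee between -0.058 and 0.058 m and z of tee_nut_center in the frame of bin_tee below 0.026 m and x of step_block_center in the frame of bin_step between -0.064 and 0.064 m and y of step_block_center in the frame of bin_step between -0.058 and 0.058 m and z of step_block_center in the frame of bin_step below 0.038 m and distance of each of plain_nut_center, square_spacer_center from where it was at the start of the episode below 0.025 m); the robot touches nothing.
It fails at once if the plain hexagon nut is moved by more than 40 mm or knocked over (distance of plain_nut_center from where it was at the start of the episode above 0.04 m or angle between plain_nut_center's own z axis and vertical above 0.5 rad).
It fails at once if the square spacer is moved by more than 40 mm or knocked over (distance of square_spacer_center from where it was at the start of the episode above 0.04 m or angle between square_spacer_center's own z axis and vertical above 0.5 rad).
It also fails if it takes over 112 s, if anything falls off the work surface, if the arm or the gripper's body presses on something with over 40 N, if the wrist force passes 120 N, or if a joint passes its speed limit or range.

## Robot

A 6-joint arm with a two-finger parallel gripper is mounted at the origin on the work surface. World frame = base frame: x ahead of the robot, y to its left, z up, the work surface at z = 0. Lengths are in mm, angles in rad, forces in N, time in s.
With the tool pointing down it reaches from about 325 to 775 mm from the base axis. Payload 5.5 kg.
Tool frame: the origin (TCP) lies at the very end of the fingers, on their centre line; the grasp point (between the pads) lies bot.tcp_to_grasp behind it (bot.tcp_to_grasp is the distance from the TCP to the grasp point, in mm); z points along the fingers, y is the line along which they close (so a half turn about z gives the same grasp; the last joint's range is limited). The gripper opens to 88 mm and grips with 3 to 60 N. Pads are 20 mm wide; open, the fingers measure 115 mm over their backs; the gripper's body (75 mm by 178 mm) begins 61 mm behind the grasp point.
Start: joints at [1.187, 0.091, 1.231, -0, 1.82, -0.057], TCP at [192.613, 568.257, 222.631] pointing down, gripper open.
Joint ranges: [-2.87, 2.87], [-0.86, 2.18], [0.17, 2.46], [-1.51, 4.65], [0.06, 2.69], [-2.65, 2.65]. Speed limits (rad/s): [2.57, 2.57, 3.01, 3.14, 3.14, 3.14].

## Interface

Orientations are given as a rotation vector (axis times angle).
In Python, from plant import bot, imaging gives the robot as it stands.
- The arm moves only by the shell command python3 -m jog 'ROWS' [OPENING]. ROWS is JSON, a list of rows, each a list of 2 entries, a list of its own where there are three numbers: the shift along the tool's x, y, z in mm, then the turn, a rotation vector about the tool's x, y, z in rad. A call has 1 to 20 rows; each row is the pose to reach, as a shift and turn from the pose commanded when the call began, along the tool's axes at that moment; what a row does not reach only later rows make up. A row lasts 1/10 s, in which the tool goes at most 50 mm and 8.59 degrees, less where a joint would pass 70% of its speed; a pose out of reach is approached as far as the arm can. A call with a gripper value outside its range is refused whole. OPENING is the closure in counts, from 0 (fully open) to 255 (shut), set as the call begins (- or left out, the last holds). The fingers move at their own pace and stop on an object; the grip force is fixed at half the most. Time passes only in rows, so rows that repeat a pose let the fingers close. It gives the time, the measured TCP pose, the force, the opening and the grip force at its end, in the units of the state.
- bot.get_obs(): the state, without advancing time (a new reading comes with each control period).
- imaging.capture(name): name is "scene" or "top" or "wrist"; returns the picture (420x560x3 uint8, blue, green, red); there is no depth.
- imaging.calibration(name): a dict with "K" (3x3 intrinsics, pixels), "xyz" and "rotation" of the camera in the world; the wrist camera has in their place "tool_from_camera" (4x4, takes a point from camera to tool coordinates, whose origin is the TCP and whose axes are the flange's). Camera axes: x right, y down, z forward; pixel columns grow to the right and rows downward; lengths in mm; the calibration is good to about 2 mm. A picture is of the moment at which its call begins: read the wrist's pose just before it. calibration takes no time and is no camera call.
- bot.job_done(): hands the job in; it is judged then, once.
Trained networks look in the newest picture that a camera, given by its name, has taken for a name from the list of things; names that differ only in an ending like _2 or _b are one class to them, and where a whole thing is asked for, a point or a joint stands for the part that bears it (a point fixed in the world has none). Each returns a list of dicts, best first, with "conf" (0 to 1); they miss things now and then, are a little off and sometimes report something else, mostly with a low value. They report only what shows in the picture. A call takes as long as a camera call. They do not tell look-alikes from the thing itself.
- imaging.boxes_of(thing, camera): "uv" ([column, row] in pixels, amid what is visible of it).
The state is a dict: "time_s": time; "q": joint angles; "dq": joint speeds; "effort": joint torques, N m; "eef_pos": TCP position; "orientation": TCP orientation; "contact_force": force on the tool from outside, world axes, zero at the start; "wrist_torque": the same for the moment, N m; "width": finger opening in mm; "grip_force": force on a finger pad.
Only numpy, scipy, OpenCV 4.12 (cv2) and the standard library are available. Lean on these libraries where they do the work, as an engineer would, in place of code of your own. Each camera call takes 0.05 s, during which the arm holds its last target. There are 200 camera calls.

## Working session

There is one attempt and no reset: what is moved stays moved. The work goes in short steps, Python scripts to look and compute and a shell command to move; the robot and the scene stay as the last step left them, time stands still between calls to the robot, and variables do not carry over. Pictures are saved under pics/ and viewed, at most 14 in all, crops included, and the job is handed in when it is done.

```bash
ls; mkdir -p pics
python3 - <<'E'
from plant import bot, imaging
import cv2, json
print(bot.get_obs()); print(bot.tcp_to_grasp)
for c in ("top","scene","wrist"):
    im=imaging.capture(c); cv2.imwrite(f"pics/{c}0.png",im)
    print(c,imaging.calibration(c))
for t in "collar_nut_center coupling_nut_center tee_nut_center step_block_center plain_nut_center square_spacer_center bin_collar bin_coupling bin_tee bin_step".split():
    print(t,[(d['uv'],round(d['conf'],2)) for d in imaging.boxes_of(t,"top")])
E
```

```text
pics
{'time_s': 0.0, 'q': array([ 1.18727718e+00,  9.18272197e-02,  1.23187670e+00,  4.84419124e-06,
        1.81980586e+00, -5.67062795e-02]), 'dq': array([ 2.92264983e-04,  2.45346636e-03, -2.25240955e-03,  1.02839362e-03,
       -5.76246952e-05, -9.11494041e-04]), 'effort': array([ 2.79734450e-04, -4.46448219e+01, -4.06450546e+01,  6.97928318e-02,
        2.90857471e-02, -1.41475421e-04]), 'eef_pos': array([192.5066655 , 567.96145961, 221.53102192]), 'orientation': array([-5.11004016e-01, -3.09932445e+00,  2.93674316e-03]), 'contact_force': array([-0.26608857, -0.40421911,  1.02748573]), 'wrist_torque': array([ 0.0091106 , -0.01298202,  0.00767308]), 'grip_force': 0.0, 'width': 88.07796195898445}
18.700000000000003
top {'K': array([[427.48077791,   0.        , 281.38086346],
       [  0.        , 427.48077791, 205.32906111],
       [  0.        ,   0.        ,   1.        ]]), 'xyz': array([ 365.65013764,  -29.26308797, 1147.94590111]), 'rotation': array([-2.05118399,  2.17276381, -0.23192532])}
scene {'K': array([[383.47068258,   0.        , 283.13637985],
       [  0.        , 3
[... 504 characters left out ...]
549283e-03, -9.51538047e-04,
         1.79605127e-01],
       [ 1.16963710e-03, -2.42813390e-01,  9.70072311e-01,
        -1.62375822e+02],
       [ 0.00000000e+00,  0.00000000e+00,  0.00000000e+00,
         1.00000000e+00]])}
collar_nut_center [([325.9, 146.7], 0.82), ([343.1, 184.8], 0.66), ([412.3, 172.4], 0.57)]
coupling_nut_center [([297.7, 140.9], 0.76), ([292.2, 170.0], 0.52)]
tee_nut_center [([308.6, 257.8], 0.61), ([231.3, 215.9], 0.17)]
step_block_center []
plain_nut_center [([399.1, 278.9], 0.66)]
square_spacer_center [([358.3, 281.6], 0.78)]
bin_collar [([185.1, 210.0], 0.76)]
bin_coupling [([173.3, 256.9], 0.76)]
bin_tee [([221.6, 269.9], 0.57)]
bin_step [([231.3, 219.4], 0.94)]
```

Run:
```python
import cv2
im=cv2.imread("pics/top0.png")[95:345,130:450]
cv2.imwrite("pics/top0c.png",cv2.resize(im,(768,600),interpolation=cv2.INTER_CUBIC))
```

```text
(no output)
```

View pics/top0c.png

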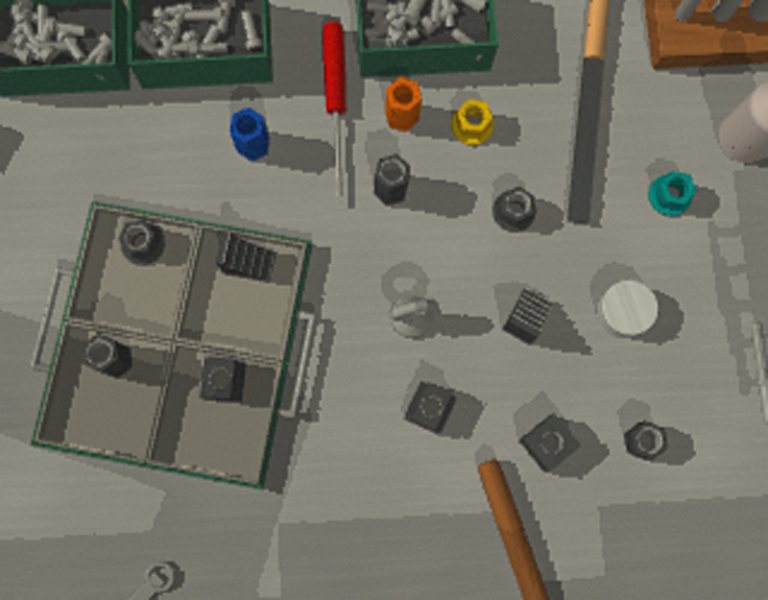

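View pics/scene0.png

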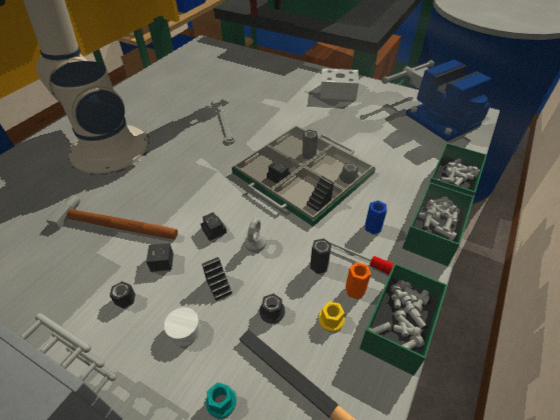

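The top view (crop scale 2.4, offset 130,95) shows the following:
- **Coupling nut (dark):** crop (392,170).
- **Collar nut:** crop (515,203).
- **Step block:** crop (527,315).
- **Square-footed pieces:** crop (430,407) and (550,442).
- **Plain nut:** crop (645,440).
- **Bins:** collar top-left, step top-right, coupling bottom-left, tee bottom-right. Each bin's fixed piece is toward the top of the image.

Next I'll turn these into world positions.

```bash
cat > h.py <<'E'
import numpy as np, cv2
from scipy.spatial.transform import Rotation as R
from plant import bot, imaging
def cam(c):
    k=imaging.calibration(c)
    if c!="wrist": return k["K"],np.array(k["xyz"]),R.from_rotvec(k["rotation"]).as_matrix()
    o=bot.get_obs(); T=np.eye(4); T[:3,:3]=R.from_rotvec(o["orientation"]).as_matrix(); T[:3,3]=o["eef_pos"]
    T=T@k["tool_from_camera"]; return k["K"],T[:3,3],T[:3,:3]
def ray(c,uv,z,cm=None):
    K,p,M=cm or cam(c); d=M@np.linalg.inv(K)@[uv[0],uv[1],1.]; return p+d*(z-p[2])/d[2]
def proj(c,P,cm=None):
    K,p,M=cm or cam(c); q=K@(M.T@(np.array(P,float)-p)); return q[:2]/q[2]
def state():
    o=bot.get_obs(); M=R.from_rotvec(o["orientation"]).as_matrix()
    print("t %.1f tcp %s yaw(closing line y) %.1f tilt %.2f w %.1f f %s q6 %.2f"%(o["time_s"],o["eef_pos"].round(1),np.degrees(np.arctan2(M[1,1],M[0,1])),np.degrees(np.arccos(-M[2,2])),o["width"],o["contact_force"].round(1),o["q"][5]))
    return o,M
def to(P,yaw=None):
    "shift+turn to TCP P with the closing line at yaw deg (mod 180), tool down"
    o,M=state(); sh=M.T@(np.array(P,float)-o["eef_pos"])
    if yaw is None: yaw=np.degrees(np.arctan2(M[1,1],M[0,1]))
    c=[]
    for a in (yaw,yaw+180):
        a=np.radians(a); y=np.array([np.cos(a),np.sin(a),0]); z=np.array([0,0,-1.]); x=np.cross(y,z)
        c.append(R.from_matrix(M.T@np.c_[x,y,z]).as_rotvec())
    c.sort(key=np.linalg.norm)
    print("shift",sh.round(1),"turn",c[0].round(3),"alt",c[1].round(3))
E
python3 - <<'E'
from h import *
f=lambda x,y:(130+x/2.4,95+y/2.4)
for n,p,z in [("coup",(394,165),72),("collar",(516,203),36),("step mid",(527,315),35),("sqA",(431,405),36),("sqB",(551,441),36),("plain",(648,440),36),("eye",(408,310),40),("tin",(630,307),30),
 ("Fcollar",(141,238),42),("Fcoup",(103,352),78),("Ftee",(223,378),42),("Fstep",(248,257),45),
 ("tray1",(95,203),25),("tray2",(310,241),25),("tray3",(265,487),25),("tray4",(35,443),25)]:
    print(n,ray("top",f(*p),z).round(0)[:2])
state()
E
```

```text
coup [706. -84.]
collar [ 665. -219.]
step mid [ 538. -220.]
sqA [ 446. -108.]
sqB [ 400. -233.]
plain [ 395. -337.]
eye [550. -90.]
tin [ 541. -336.]
Fcollar [647. 200.]
Fcoup [518. 234.]
Ftee [487. 114.]
Fstep [618.  82.]
tray1 [696. 255.]
tray2 [637.  14.]
tray3 [370.  75.]
tray4 [431. 321.]
t 0.7 tcp [192.6 568.3 222.6] yaw(closing line y) 71.3 tilt 0.00 w 87.3 f [ 0.6 -0.2  1. ] q6 -0.06
```

Run:
```python
from h import *
to([470,-200,280],-21)
```

```text
t 0.7 tcp [192.6 568.3 222.6] yaw(closing line y) 71.3 tilt 0.00 w 87.3 f [ 0.6 -0.2  1. ] q6 -0.06
shift [-509.4 -638.5  -57.4] turn [-0.    -0.    -1.531] alt [-0.    0.    1.61]
```

```bash
python3 -m jog '[[[-509,-638,-57],[0,0,1.61]],[[-509,-638,-57],[0,0,1.61]],[[-509,-638,-57],[0,0,1.61]],[[-509,-638,-57],[0,0,1.61]],[[-509,-638,-57],[0,0,1.61]],[[-509,-638,-57],[0,0,1.61]],[[-509,-638,-57],[0,0,1.61]],[[-509,-638,-57],[0,0,1.61]],[[-509,-638,-57],[0,0,1.61]],[[-509,-638,-57],[0,0,1.61]],[[-509,-638,-57],[0,0,1.61]],[[-509,-638,-57],[0,0,1.61]],[[-509,-638,-57],[0,0,1.61]],[[-509,-638,-57],[0,0,1.61]],[[-509,-638,-57],[0,0,1.61]],[[-509,-638,-57],[0,0,1.61]],[[-509,-638,-57],[0,0,1.61]],[[-509,-638,-57],[0,0,1.61]],[[-509,-638,-57],[0,0,1.61]]]' 0
python3 - <<'E'
from h import *
state(); im=imaging.capture("wrist"); cv2.imwrite("pics/w1.png",im)
cv2.imwrite("pics/w1b.png",cv2.resize(im,(800,600),interpolation=cv2.INTER_CUBIC))
for n,P in dict(coup=(706,-84,72),collar=(665,-219,36),step=(538,-220,35),A=(446,-108,36),B=(400,-233,36),plain=(395,-337,36)).items(): print(n,proj("wrist",P).round(0)*800/560)
E
```

```text
time_s: 2.55
eef_pos: [469.7, -199.1, 279.5]
orientation: [-2.588, -1.779, -0.0]
contact_force: [-0.1, 0.4, -0.4]
width: 87.8
grip_force: 0.0
t 2.5 tcp [ 469.7 -199.1  279.5] yaw(closing line y) -21.0 tilt 0.05 w 87.8 f [-0.1  0.4 -0.4] q6 -0.10
coup [627.14285714  32.85714286]
collar [598.57142857 214.28571429]
step [471.42857143 261.42857143]
A [341.42857143 185.71428571]
B [347.14285714 321.42857143]
plain [380. 410.]
```

View pics/w1b.png

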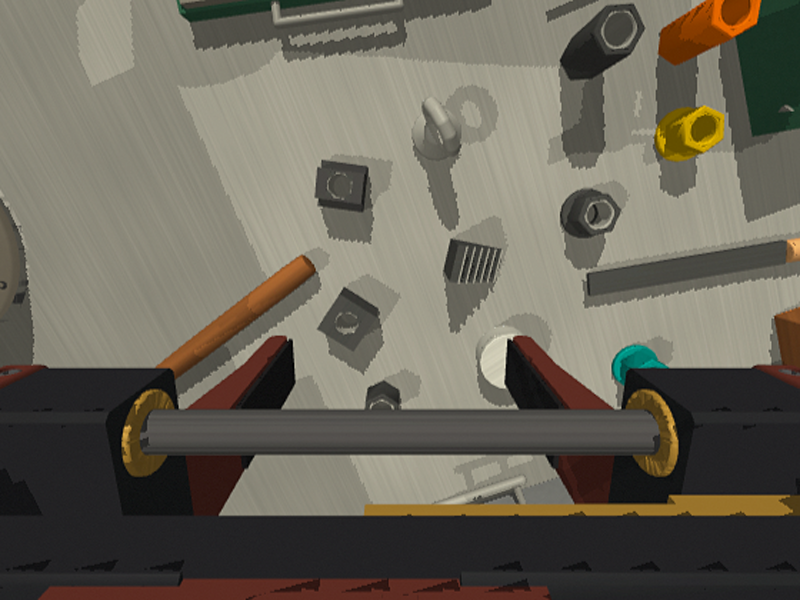

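Wrist view: the predicted pixels match, with coupling (620,30), collar (598,212), step (472,262), A (342,185), B (348,320) and plain (382,400). I'll zoom in on A and B to tell which is the T-nut, and on the step block.

Run:
```python
import cv2,numpy as np
im=cv2.imread("pics/w1.png")
c=[cv2.resize(im[y-30:y+30,x-30:x+30],(390,390),interpolation=cv2.INTER_CUBIC) for x,y in ((239,130),(244,225))]
cc=np.hstack(c); cc=np.clip(cc.astype(float)*1.5,0,255).astype('uint8')
cv2.imwrite("pics/ab.png",cc)
```

```text
(no output)
```

View pics/ab.png

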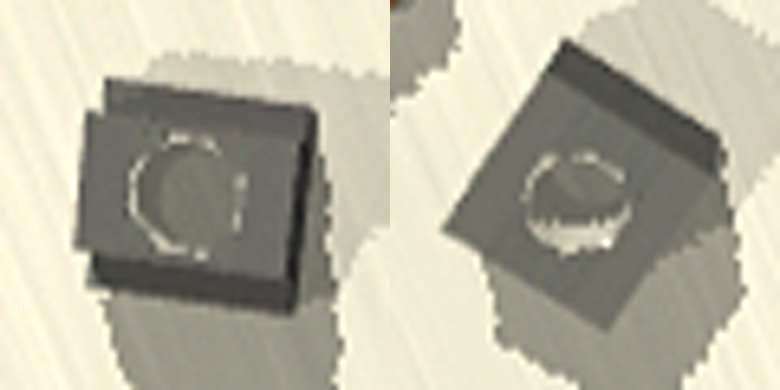

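A is the T-slot nut, since it has shoulders on both sides of the neck. B is the straight-sided spacer. I'll compute the tee grasp from A's neck edges.

Run:
```python
from h import *
g=lambda x,y:(209+x/6.5,100+y/6.5)
c=[ray("wrist",g(*p),36)[:2] for p in ((88,112),(305,130),(290,278),(75,248))]
c=np.array(c); m=c.mean(0); d=(c[1]+c[2]-c[0]-c[3])/2
yaw=np.degrees(np.arctan2(d[1],d[0])); print(c.round(1),m.round(1),np.hypot(*d),yaw)
f=lambda x,y:(x*.7,y*.7)
print("step corners",[ray("wrist",f(*p),z)[:2].round(0) for p,z in (((452,238),60),((446,271),60),((501,248),10),((492,284),10),((452,238),10),((501,248),60))])
to([m[0],m[1],120],yaw)
```

```text
[[ 432.5  -85.3]
 [ 472.5 -104.4]
 [ 458.5 -130.5]
 [ 419.2 -109. ]] [ 445.7 -107.3] 44.530890898291034 -27.056960574059225
step corners [array([ 525., -188.]), array([ 510., -215.]), array([ 573., -222.]), array([ 553., -255.]), array([ 530., -194.]), array([ 564., -212.])]
t 2.6 tcp [ 469.7 -198.5  279.8] yaw(closing line y) -20.9 tilt 0.02 w 88.0 f [0.3 0.4 0. ] q6 -0.10
shift [ 76.6 -55.  159.9] turn [ 0.    -0.     0.107] alt [ 1.000e-03  0.000e+00 -3.035e+00]
```

```bash
python3 -m jog '[[[77,-55,130],[0,0,0.107]],[[77,-55,150],[0,0,0.107]],[[77,-55,150],[0,0,0.107]],[[77,-55,160],[0,0,0.107]],[[77,-55,200],[0,0,0.107]],[[77,-55,230],[0,0,0.107]],[[77,-55,250],[0,0,0.107]],[[77,-55,265],[0,0,0.107]],[[77,-55,272],[0,0,0.107]],[[77,-55,272],[0,0,0.107]]]' 0 && python3 -m jog '[[[0,0,0],[0,0,0]],[[0,0,0],[0,0,0]],[[0,0,0],[0,0,0]],[[0,0,0],[0,0,0]],[[0,0,0],[0,0,0]],[[0,0,0],[0,0,0]],[[0,0,0],[0,0,0]],[[0,0,0],[0,0,0]]]' 255
```

```text
time_s: 3.6
eef_pos: [445.8, -107.2, 7.4]
orientation: [-2.679, -1.64, 0.0]
contact_force: [0.2, -0.2, 0.5]
width: 88.1
grip_force: 0.0
time_s: 4.4
eef_pos: [445.8, -107.7, 7.7]
orientation: [-2.68, -1.639, 0.001]
contact_force: [-2.9, 1.1, 1.9]
width: 43.9
grip_force: 30.0
```

```bash
python3 -m jog '[[[0,0,-40],[0,0,0]],[[0,0,-80],[0,0,0]],[[0,0,-120],[0,0,0]],[[0,0,-160],[0,0,0]],[[0,0,-190],[0,0,0]],[[0,0,-190],[0,0,0]]]' 255
python3 - <<'E'
from h import *
to([400,145,200],76.2)
E
```

```text
time_s: 5.0
eef_pos: [447.9, -108.3, 201.9]
orientation: [2.675, 1.636, 0.008]
contact_force: [0.5, 0.3, -3.7]
width: 43.9
grip_force: 30.0
t 5.0 tcp [ 447.9 -108.3  201.9] yaw(closing line y) -27.1 tilt 0.46 w 43.9 f [ 0.5  0.3 -3.7] q6 0.16
shift [ 203.7 -158.     0.9] turn [ 0.006 -0.006  1.339] alt [ 0.007  0.006 -1.803]
```

```bash
python3 -m jog '[[[204,-158,1],[0,0,1.339]],[[204,-158,1],[0,0,1.339]],[[204,-158,1],[0,0,1.339]],[[204,-158,1],[0,0,1.339]],[[204,-158,1],[0,0,1.339]],[[204,-158,1],[0,0,1.339]],[[204,-158,1],[0,0,1.339]],[[204,-158,1],[0,0,1.339]],[[204,-158,1],[0,0,1.339]],[[204,-158,1],[0,0,1.339]],[[204,-158,1],[0,0,1.339]],[[204,-158,1],[0,0,1.339]]]' 255
python3 - <<'E'
from h import *
state(); im=imaging.capture("wrist"); cv2.imwrite("pics/w2.png",im)
ex=np.array([.971,-.2385,0]); ey=np.array([.2385,.971,0])
for n,p in dict(collar=(612,209),coup=(483,243),tee=(452,123),step=(583,91)).items():
    P=np.array([*p,0.]); q=[proj("wrist",P+a*67*ex+b*61*ey+[0,0,25]) for a,b in ((1,1),(1,-1),(-1,-1),(-1,1))]
    cv2.polylines(im,[np.array(q).round().astype(int)],True,(0,255,255),1)
    z={"collar":42,"coup":78,"tee":42,"step":66}[n]; u=proj("wrist",P+36*ex+[0,0,z]); cv2.circle(im,tuple(int(v) for v in u),3,(0,0,255),-1)
cv2.imwrite("pics/w2b.png",cv2.resize(im,(800,600),interpolation=cv2.INTER_CUBIC))
E
```

```text
time_s: 6.2
eef_pos: [397.9, 145.7, 194.5]
orientation: [3.118, -0.372, -0.004]
contact_force: [0.2, 0.6, -3.9]
width: 44.0
grip_force: 30.0
t 6.2 tcp [397.9 145.7 194.5] yaw(closing line y) -103.6 tilt 0.17 w 44.0 f [ 0.2  0.6 -3.9] q6 2.08
```

View pics/w2b.png

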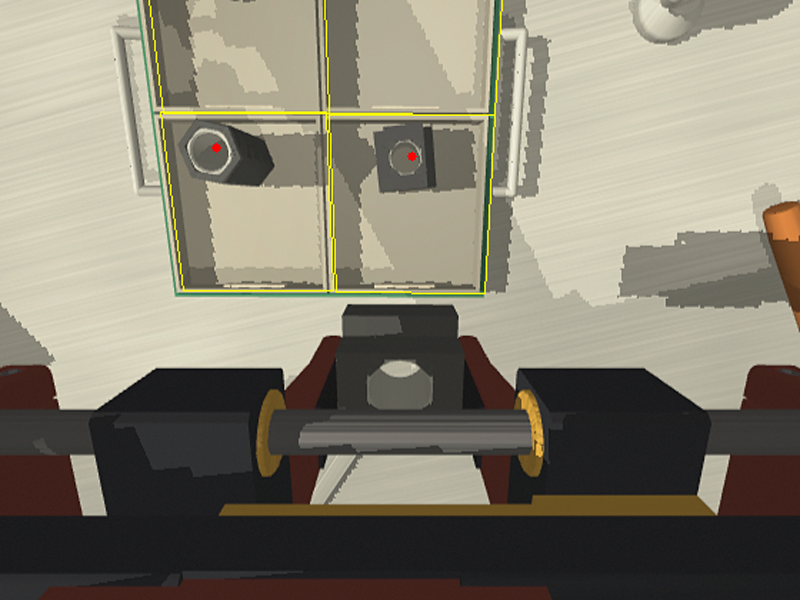

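Run:
```python
from h import *
to([427,131,16],-103.8)
```

```text
t 6.2 tcp [398.  145.7 195. ] yaw(closing line y) -103.6 tilt 0.13 w 43.7 f [-0.6 -0.8 -3.6] q6 2.08
shift [ 32.    7.2 179. ] turn [0.001 0.002 0.003] alt [-3.000e-03  2.000e-03 -3.139e+00]
```

```bash
python3 -m jog '[[[32,7,35],[0,0,0]],[[32,7,80],[0,0,0]],[[32,7,120],[0,0,0]],[[32,7,150],[0,0,0]],[[32,7,165],[0,0,0]],[[32,7,173],[0,0,0]],[[32,7,177],[0,0,0]],[[32,7,179],[0,0,0]],[[32,7,179],[0,0,0]]]' 255
```

```text
time_s: 7.15
eef_pos: [428.6, 131.6, 18.9]
orientation: [-3.118, 0.377, -0.003]
contact_force: [-0.7, -0.8, -4.6]
width: 44.0
grip_force: 30.0
```

```bash
python3 -m jog '[[[0,0,2],[0,0,0]],[[0,0,2],[0,0,0]],[[0,0,2],[0,0,0]]]' 255
```

```text
time_s: 7.45
eef_pos: [428.0, 131.4, 16.0]
orientation: [-3.119, 0.378, -0.001]
contact_force: [-0.3, 0.7, -4.2]
width: 43.9
grip_force: 30.0
```

```bash
python3 -m jog '[[[0,0,2],[0,0,0]],[[0,0,2],[0,0,0]],[[0,0,2],[0,0,0]]]' 255 && python3 -m jog '[[[0,0,0],[0,0,0]],[[0,0,0],[0,0,0]],[[0,0,0],[0,0,0]],[[0,0,0],[0,0,0]],[[0,0,-30],[0,0,0]],[[0,0,-80],[0,0,0]],[[0,0,-130],[0,0,0]],[[0,0,-170],[0,0,0]],[[0,0,-185],[0,0,0]],[[0,0,-185],[0,0,0]]]' 93
python3 - <<'E'
from h import *
to([580,-170,200],-30)
cv2.imwrite("pics/w3.png",imaging.capture("wrist"))
E
```

```text
time_s: 7.75
eef_pos: [427.9, 131.4, 13.7]
orientation: [-3.119, 0.378, -0.0]
contact_force: [1.1, 0.2, -3.5]
width: 43.6
grip_force: 30.0
time_s: 8.75
eef_pos: [428.8, 131.6, 201.1]
orientation: [-3.117, 0.378, -0.007]
contact_force: [0.4, 0.2, 0.0]
width: 55.9
grip_force: 0.0
t 8.8 tcp [428.8 131.6 201.1] yaw(closing line y) -103.8 tilt 0.27 w 55.9 f [0.4 0.2 0. ] q6 2.03
shift [218.9 256.7   1.5] turn [ 1.000e-03 -5.000e-03 -1.288e+00] alt [-5.000e-03 -1.000e-03  1.853e+00]
```

```bash
python3 -m jog '[[[175,255,-38],[0,0,0]],[[175,255,-38],[0,0,0]],[[175,255,-38],[0,0,0]],[[175,255,-38],[0,0,0]],[[175,255,-38],[0,0,0]],[[175,255,-38],[0,0,0]],[[175,255,-38],[0,0,0]],[[175,255,-38],[0,0,0]],[[175,255,-38],[0,0,0]]]' 0
python3 - <<'E'
from h import *
state(); im=imaging.capture("wrist"); cv2.imwrite("pics/w4.png",im)
cm=cam("wrist"); P=[(706,-84,72),(665,-219,36),(538,-220,35)]
uv=[proj("wrist",p,cm) for p in P]; print(np.round(uv))
t=[]
for u in uv:
    x,y=np.clip(np.round(u).astype(int),40,[519,379]); print("origin",x-40,y-40); t.append(cv2.resize(im[y-40:y+40,x-40:x+40],(400,400),interpolation=cv2.INTER_CUBIC)[:300] if 0 else cv2.resize(im[y-40:y+40,x-40:x+40],(266,266),interpolation=cv2.INTER_CUBIC))
w3=cv2.imread("pics/w3.png"); 
row=np.clip(np.hstack(t)*1.5,0,255).astype("uint8")
cv2.imwrite("pics/w4c.png",np.vstack([row,cv2.resize(w3[:235,90:],(798,399))[:330]]))
E
```

```text
time_s: 9.7
eef_pos: [536.1, -157.0, 234.6]
orientation: [-3.117, 0.377, 0.005]
contact_force: [0.7, 0.3, 0.7]
width: 88.0
grip_force: 0.0
t 9.7 tcp [ 536.1 -157.   234.6] yaw(closing line y) -103.8 tilt 0.21 w 88.0 f [0.7 0.3 0.7] q6 1.47
[[170.  54.]
 [306.  71.]
 [329. 179.]]
origin 130 14
origin 266 31
origin 289 139
```

View pics/w4c.png

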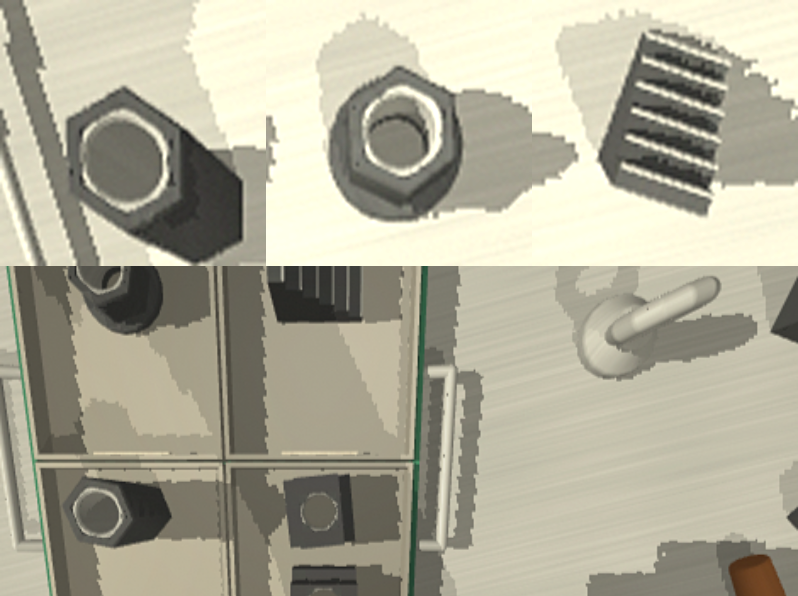

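The tee stands in its bin (bottom right). Coupling and collar each have flats facing image left/right. The step block's tall end is toward the image bottom, since its side face is visibly wider there and the risers face the scene camera.

Run:
```python
from h import *
s=3.325
def w(o,p,z): return ray("wrist",(o[0]+p[0]/s,o[1]+p[1]/s),z)[:2]
def ang(a,b): d=b-a; return np.degrees(np.arctan2(d[1],d[0]))
for n,o,z,pts in (("coup",(130,14),72,[(124,87),(180,128),(182,195),(129,222),(70,190),(67,123)]),("collar",(266,31),36,[(134,67),(189,96),(188,165),(131,200),(81,163),(81,97)])):
    v=np.array([w(o,p,z) for p in pts]); m=v.mean(0)
    r=np.linalg.norm(v-m,axis=1); a=np.degrees(np.unwrap([np.arctan2(*(q-m)[::-1]) for q in v]))
    print(n,m.round(1),"R",r.round(1),"(20.8) vertex ang mod60",(a%60).round(1)); 
o=(289,139)
h=[w(o,(86,185),60),w(o,(178,213),60)]; l=[w(o,(113,32),10),w(o,(195,62),10)]
H=sum(h)/2; L=sum(l)/2
print("step H",H.round(1),"L",L.round(1),"len",np.linalg.norm(H-L),"wid",np.linalg.norm(h[0]-h[1]),np.linalg.norm(l[0]-l[1]),"x yaw",ang(L,H),"y lines",ang(h[1],h[0]),ang(l[1],l[0]))
e=(H-L)/np.linalg.norm(H-L); print("point",(H-18*e).round(1),(L+36*e).round(1))
```

```text
coup [700.2 -79.7] R [19.6 19.2 19.5 18.1 20.  19.4] (20.8) vertex ang mod60 [42.2 41.9 44.  44.5 43.  46.3]
collar [ 665.  -219.4] R [20.1 21.5 21.6 21.8 20.6 21.2] (20.8) vertex ang mod60 [47.6 47.6 47.2 44.8 45.  45.5]
step H [ 518.8 -212.1] L [ 564.2 -238.3] len 52.43685032095507 wid 34.490338793027306 34.58908286314081 x yaw 149.9916728317394 y lines 59.248995121050335 56.834608861158436
point [ 534.4 -221.1] [ 533.  -220.3]
```

Run:
```python
from h import *
to([665,-219,11],-103.8)
```

```text
t 9.8 tcp [ 536.2 -156.6  235.3] yaw(closing line y) -103.7 tilt 0.14 w 87.6 f [-0.3 -0.1 -0.7] q6 1.47
shift [140.4  30.2 223.9] turn [-0.001  0.002  0.001] alt [-4.000e-03 -1.000e-03 -3.141e+00]
```

```bash
python3 -m jog '[[[47,10,40],[0,0,0]],[[94,20,80],[0,0,0]],[[140,30,110],[0,0,0]],[[140,30,130],[0,0,0]],[[140,30,160],[0,0,0]],[[140,30,190],[0,0,0]],[[140,30,210],[0,0,0]],[[140,30,220],[0,0,0]],[[140,30,224],[0,0,0]],[[140,30,224],[0,0,0]],[[140,30,224],[0,0,0]]]' 64
```

```text
time_s: 10.85
eef_pos: [666.4, -220.5, 14.7]
orientation: [3.118, -0.377, 0.004]
contact_force: [0.1, 0.8, 0.7]
width: 65.7
grip_force: 0.0
```

```bash
python3 -m jog '[[[0,0,3],[0,0,0]],[[0,0,3],[0,0,0]],[[0,0,3],[0,0,0]]]' 64; python3 -m jog '[[[0,0,0],[0,0,0]],[[0,0,0],[0,0,0]],[[0,0,0],[0,0,0]],[[0,0,0],[0,0,0]],[[0,0,0],[0,0,0]],[[0,0,0],[0,0,0]]]' 255
```

```text
time_s: 11.15
eef_pos: [665.7, -220.8, 10.0]
orientation: [3.119, -0.378, 0.001]
contact_force: [0.1, 0.5, 0.5]
width: 65.6
grip_force: 0.0
time_s: 11.75
eef_pos: [665.6, -220.6, 9.6]
orientation: [-3.119, 0.378, -0.0]
contact_force: [0.3, 0.6, 1.1]
width: 36.9
grip_force: 30.0
```

```bash
python3 -m jog '[[[0,0,-30],[0,0,0]],[[0,0,-70],[0,0,0]],[[0,0,-110],[0,0,0]],[[0,0,-140],[0,0,0]],[[0,0,-150],[0,0,0]],[[0,0,-150],[0,0,0]]]' 255
python3 - <<'E'
from h import *
to([586,217,110],-103.8)
to([586,217,17],-103.8)
E
```

```text
time_s: 12.35
eef_pos: [666.2, -220.9, 161.1]
orientation: [3.118, -0.378, 0.004]
contact_force: [0.2, 0.6, -1.9]
width: 36.7
grip_force: 30.0
t 12.3 tcp [ 666.2 -220.9  161.1] yaw(closing line y) -103.8 tilt 0.16 w 36.7 f [ 0.2  0.6 -1.9] q6 1.44
shift [-182.6 -406.1   50.4] turn [ 0.    -0.003 -0.   ] alt [-4.000e-03 -1.000e-03  3.141e+00]
t 12.3 tcp [ 666.2 -220.9  161.1] yaw(closing line y) -103.8 tilt 0.16 w 36.7 f [ 0.2  0.6 -1.9] q6 1.44
shift [-182.8 -406.1  143.4] turn [ 0.    -0.003 -0.   ] alt [-4.000e-03 -1.000e-03  3.141e+00]
```

```bash
python3 -m jog '[[[-183,-406,0],[0,0,0]],[[-183,-406,0],[0,0,0]],[[-183,-406,0],[0,0,0]],[[-183,-406,0],[0,0,0]],[[-183,-406,0],[0,0,0]],[[-183,-406,0],[0,0,0]],[[-183,-406,0],[0,0,0]],[[-183,-406,0],[0,0,0]],[[-183,-406,0],[0,0,0]],[[-183,-406,10],[0,0,0]],[[-183,-406,50],[0,0,0]],[[-183,-406,90],[0,0,0]],[[-183,-406,120],[0,0,0]],[[-183,-406,135],[0,0,0]],[[-183,-406,140],[0,0,0]],[[-183,-406,142],[0,0,0]],[[-183,-406,142],[0,0,0]],[[-183,-406,142],[0,0,0]]]' 255
```

```text
time_s: 14.15
eef_pos: [585.9, 217.6, 19.4]
orientation: [-3.118, 0.378, -0.004]
contact_force: [-0.1, -0.4, -2.1]
width: 36.8
grip_force: 29.8
```

Opening to 46 mm corresponds to about 120 counts.

```bash
python3 -m jog '[[[0,0,2],[0,0,0]],[[0,0,2],[0,0,0]],[[0,0,2],[0,0,0]]]' 255
python3 - <<'E'
from h import *
state()
E
```

```text
time_s: 14.45
eef_pos: [584.9, 217.4, 15.9]
orientation: [-3.119, 0.378, -0.001]
contact_force: [-0.5, 0.3, -2.6]
width: 36.6
grip_force: 29.8
t 14.4 tcp [584.9 217.4  15.9] yaw(closing line y) -103.8 tilt 0.02 w 36.6 f [-0.5  0.3 -2.6] q6 2.11
```

```bash
python3 -m jog '[[[0,0,0.5],[0,0,0]],[[0,0,0.5],[0,0,0]],[[0,0,0.5],[0,0,0]],[[0,0,0.5],[0,0,0]],[[0,0,-20],[0,0,0]],[[0,0,-60],[0,0,0]],[[0,0,-110],[0,0,0]],[[0,0,-160],[0,0,0]],[[0,0,-185],[0,0,0]],[[0,0,-185],[0,0,0]],[[0,0,-185],[0,0,0]]]' 120
python3 - <<'E'
from h import *
cv2.imwrite("pics/w5.png",imaging.capture("wrist"))
to([702,-81,200],-106.5)
E
```

```text
time_s: 15.55
eef_pos: [585.0, 217.4, 200.8]
orientation: [-3.118, 0.378, -0.001]
contact_force: [0.2, 0.2, -0.5]
width: 46.5
grip_force: 0.0
t 15.6 tcp [584.5 217.2 199. ] yaw(closing line y) -103.8 tilt 0.12 w 46.1 f [-0.3  0.1  0.2] q6 2.11
shift [185.4 261.5  -1. ] turn [0.001 0.002 0.047] alt [-3.000e-03  2.000e-03 -3.095e+00]
```

```bash
python3 -m jog '[[[185,261,0],[0,0,0.047]],[[185,261,0],[0,0,0.047]],[[185,261,0],[0,0,0.047]],[[185,261,0],[0,0,0.047]],[[185,261,0],[0,0,0.047]],[[185,261,0],[0,0,0.047]],[[185,261,0],[0,0,0.047]],[[185,261,10],[0,0,0.047]],[[185,261,50],[0,0,0.047]],[[185,261,90],[0,0,0.047]],[[185,261,130],[0,0,0.047]],[[185,261,155],[0,0,0.047]],[[185,261,168],[0,0,0.047]],[[185,261,173],[0,0,0.047]],[[185,261,173],[0,0,0.047]]]' 52; python3 -m jog '[[[0,0,0],[0,0,0]],[[0,0,0],[0,0,0]],[[0,0,0],[0,0,0]],[[0,0,0],[0,0,0]],[[0,0,0],[0,0,0]],[[0,0,0],[0,0,0]],[[0,0,0],[0,0,0]]]' 255
```

```text
time_s: 17.1
eef_pos: [701.9, -79.6, 27.3]
orientation: [-3.109, 0.45, 0.001]
contact_force: [0.0, 0.2, 0.1]
width: 70.3
grip_force: 0.0
time_s: 17.8
eef_pos: [702.4, -80.4, 28.2]
orientation: [3.109, -0.451, 0.001]
contact_force: [-0.6, 0.9, 1.3]
width: 35.8
grip_force: 29.9
```

```bash
python3 -m jog '[[[0,0,-30],[0,0,0]],[[0,0,-70],[0,0,0]],[[0,0,-110],[0,0,0]],[[0,0,-140],[0,0,0]],[[0,0,-150],[0,0,0]],[[0,0,-150],[0,0,0]]]' 255
python3 - <<'E'
from h import *
to([459,250,36],-103.8)
E
```

```text
time_s: 18.4
eef_pos: [702.6, -80.4, 178.3]
orientation: [-3.109, 0.451, -0.003]
contact_force: [0.1, -1.2, -4.2]
width: 35.7
grip_force: 29.9
t 18.4 tcp [702.6 -80.4 178.3] yaw(closing line y) -106.5 tilt 0.09 w 35.7 f [ 0.1 -1.2 -4.2] q6 1.70
shift [-327.6 -247.5  141.8] turn [-0.    -0.002 -0.047] alt [-2.000e-03  0.000e+00  3.094e+00]
```

```bash
python3 -m jog '[[[-328,-247,0],[0,0,-0.047]],[[-328,-247,0],[0,0,-0.047]],[[-328,-247,0],[0,0,-0.047]],[[-328,-247,0],[0,0,-0.047]],[[-328,-247,0],[0,0,-0.047]],[[-328,-247,0],[0,0,-0.047]],[[-328,-247,0],[0,0,-0.047]],[[-328,-247,0],[0,0,-0.047]],[[-328,-247,0],[0,0,-0.047]],[[-328,-247,10],[0,0,-0.047]],[[-328,-247,50],[0,0,-0.047]],[[-328,-247,90],[0,0,-0.047]],[[-328,-247,120],[0,0,-0.047]],[[-328,-247,132],[0,0,-0.047]],[[-328,-247,138],[0,0,-0.047]],[[-328,-247,141],[0,0,-0.047]],[[-328,-247,141],[0,0,-0.047]],[[-328,-247,141],[0,0,-0.047]]]' 255
python3 - <<'E'
from h import *
to([459,250,34],-103.8)
E
```

```text
time_s: 20.2
eef_pos: [458.9, 250.0, 38.3]
orientation: [-3.117, 0.378, -0.004]
contact_force: [0.9, -0.1, -4.3]
width: 36.1
grip_force: 29.9
t 20.2 tcp [458.9 250.   38.3] yaw(closing line y) -103.8 tilt 0.16 w 36.1 f [ 0.9 -0.1 -4.3] q6 2.25
shift [0.1 0.  4.3] turn [-0.002 -0.002 -0.   ] alt [-4.000e-03  3.000e-03  3.141e+00]
```

```bash
python3 -m jog '[[[0,0,2],[0,0,0]],[[0,0,2.5],[0,0,0]],[[0,0,2.5],[0,0,0]],[[0,0,2.5],[0,0,0]]]' 255
```

```text
time_s: 20.6
eef_pos: [457.9, 249.8, 34.3]
orientation: [-3.119, 0.378, -0.0]
contact_force: [0.4, -0.9, -3.9]
width: 35.7
grip_force: 29.9
```

```bash
python3 -m jog '[[[0,0,0.5],[0,0,0]],[[0,0,0.5],[0,0,0]],[[0,0,0.5],[0,0,0]],[[0,0,0.5],[0,0,0]],[[0,0,-20],[0,0,0]],[[0,0,-60],[0,0,0]],[[0,0,-110],[0,0,0]],[[0,0,-150],[0,0,0]],[[0,0,-165],[0,0,0]],[[0,0,-165],[0,0,0]],[[0,0,-165],[0,0,0]]]' 120
python3 - <<'E'
from h import *
to([534,-221,200],-121)
E
```

```text
time_s: 21.7
eef_pos: [457.5, 249.5, 197.3]
orientation: [3.118, -0.378, -0.003]
contact_force: [-0.4, 0.4, -0.5]
width: 46.8
grip_force: 0.0
t 21.7 tcp [457.5 249.5 197.3] yaw(closing line y) -103.8 tilt 0.12 w 46.8 f [-0.4  0.4 -0.5] q6 2.25
shift [186.7 438.7  -2.4] turn [0.002 0.001 0.3  ] alt [-2.000e-03  2.000e-03 -2.842e+00]
```

```bash
python3 -m jog '[[[187,439,-2],[0,0,0.3]],[[187,439,-2],[0,0,0.3]],[[187,439,-2],[0,0,0.3]],[[187,439,-2],[0,0,0.3]],[[187,439,-2],[0,0,0.3]],[[187,439,-2],[0,0,0.3]],[[187,439,-2],[0,0,0.3]],[[187,439,-2],[0,0,0.3]],[[187,439,-2],[0,0,0.3]],[[187,439,-2],[0,0,0.3]],[[187,439,40],[0,0,0.3]],[[187,439,80],[0,0,0.3]],[[187,439,120],[0,0,0.3]],[[187,439,150],[0,0,0.3]],[[187,439,170],[0,0,0.3]],[[187,439,180],[0,0,0.3]],[[187,439,184],[0,0,0.3]],[[187,439,184],[0,0,0.3]],[[187,439,184],[0,0,0.3]]]' 52; python3 -m jog '[[[0,0,0],[0,0,0]],[[0,0,0],[0,0,0]],[[0,0,0],[0,0,0]],[[0,0,0],[0,0,0]],[[0,0,0],[0,0,0]],[[0,0,0],[0,0,0]],[[0,0,0],[0,0,0]]]' 255
```

```text
time_s: 23.6
eef_pos: [535.2, -221.5, 16.3]
orientation: [3.027, -0.84, 0.003]
contact_force: [-0.8, -0.5, -0.3]
width: 69.7
grip_force: 0.0
time_s: 24.3
eef_pos: [534.8, -221.0, 15.4]
orientation: [-3.027, 0.839, -0.0]
contact_force: [0.6, 1.1, 2.7]
width: 35.1
grip_force: 29.9
```

```bash
python3 -m jog '[[[0,0,-30],[0,0,0]],[[0,0,-70],[0,0,0]],[[0,0,-110],[0,0,0]],[[0,0,-140],[0,0,0]],[[0,0,-150],[0,0,0]],[[0,0,-150],[0,0,0]],[[0,0,-150],[0,0,0]]]' 255
python3 - <<'E'
from h import *
cv2.imwrite("pics/w6.png",imaging.capture("wrist"))
to([552,101,23],-103.8)
E
```

```text
time_s: 25.0
eef_pos: [533.8, -220.9, 162.4]
orientation: [-3.027, 0.84, 0.006]
contact_force: [-0.2, -0.0, -4.9]
width: 34.6
grip_force: 29.9
t 25.1 tcp [ 533.6 -220.8  161.8] yaw(closing line y) -121.0 tilt 0.28 w 34.9 f [-0.1  0.5 -4.5] q6 1.66
shift [-149.3 -285.4  139.4] turn [-0.     0.005 -0.3  ] alt [0.007 0.    2.841]
```

View pics/w6.png

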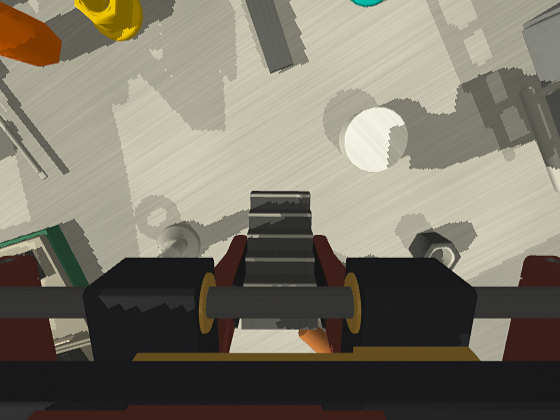

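The step block is held level at image (280,230), with its low steps forward as expected. Carrying it to its bin.

```bash
python3 -m jog '[[[-149,-285,0],[0,0,-0.3]],[[-149,-285,0],[0,0,-0.3]],[[-149,-285,0],[0,0,-0.3]],[[-149,-285,0],[0,0,-0.3]],[[-149,-285,0],[0,0,-0.3]],[[-149,-285,0],[0,0,-0.3]],[[-149,-285,0],[0,0,-0.3]],[[-149,-285,0],[0,0,-0.3]],[[-149,-285,10],[0,0,-0.3]],[[-149,-285,50],[0,0,-0.3]],[[-149,-285,90],[0,0,-0.3]],[[-149,-285,118],[0,0,-0.3]],[[-149,-285,130],[0,0,-0.3]],[[-149,-285,136],[0,0,-0.3]],[[-149,-285,138],[0,0,-0.3]],[[-149,-285,138],[0,0,-0.3]],[[-149,-285,138],[0,0,-0.3]]]' 255
python3 - <<'E'
from h import *
to([552,101,21.5],-103.8)
E
```

```text
time_s: 26.75
eef_pos: [554.8, 99.8, 29.0]
orientation: [-3.118, 0.378, -0.005]
contact_force: [-0.0, 0.5, -4.4]
width: 34.9
grip_force: 29.9
t 26.8 tcp [554.8  99.8  29. ] yaw(closing line y) -103.8 tilt 0.17 w 34.9 f [-0.   0.5 -4.4] q6 1.93
shift [-3.  -0.5  7.5] turn [-0.001 -0.003 -0.   ] alt [-5.000e-03  2.000e-03  3.141e+00]
```

```bash
python3 -m jog '[[[-2,0,2],[0,0,0]],[[-2,0,4],[0,0,0]],[[-2,0,4],[0,0,0]],[[-2,0,4],[0,0,0]]]' 255
```

```text
time_s: 27.15
eef_pos: [551.7, 100.3, 23.1]
orientation: [3.119, -0.378, -0.0]
contact_force: [-0.2, 0.9, -4.1]
width: 34.8
grip_force: 29.9
```

```bash
python3 -m jog '[[[0,0,1.5],[0,0,0]],[[0,0,1.5],[0,0,0]],[[0,0,1.5],[0,0,0]]]' 255; python3 -m jog '[[[0,0,0.3],[0,0,0]],[[0,0,0.3],[0,0,0]],[[0,0,0.3],[0,0,0]],[[0,0,0.3],[0,0,0]],[[0,0,-20],[0,0,0]],[[0,0,-60],[0,0,0]],[[0,0,-110],[0,0,0]],[[0,0,-160],[0,0,0]],[[-100,0,-200],[0,0,0]],[[-150,0,-220],[0,0,0]],[[-150,0,-220],[0,0,0]],[[-150,0,-220],[0,0,0]],[[-150,0,-220],[0,0,0]]]' 120
python3 - <<'E'
from h import *
state(); cv2.imwrite("pics/w7.png",imaging.capture("wrist")); im=imaging.capture("top")
a=cv2.resize(cv2.imread("pics/w7.png"),(800,600))
cv2.imwrite("pics/t7.png",cv2.resize(im[95:345,130:450],(768,600),interpolation=cv2.INTER_CUBIC))
E
```

```text
time_s: 27.45
eef_pos: [551.7, 100.2, 21.5]
orientation: [3.119, -0.378, -0.0]
contact_force: [-0.8, -0.2, -4.2]
width: 34.5
grip_force: 29.9
time_s: 28.75
eef_pos: [405.8, 136.6, 243.6]
orientation: [-3.117, 0.375, -0.007]
contact_force: [0.5, -0.6, 0.0]
width: 46.4
grip_force: 0.0
t 28.8 tcp [405.8 136.6 243.6] yaw(closing line y) -103.7 tilt 0.27 w 46.4 f [ 0.5 -0.6  0. ] q6 2.06
```

View pics/w7.png

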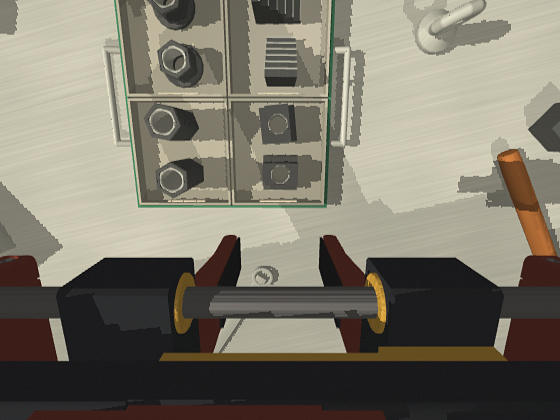

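View pics/t7.png

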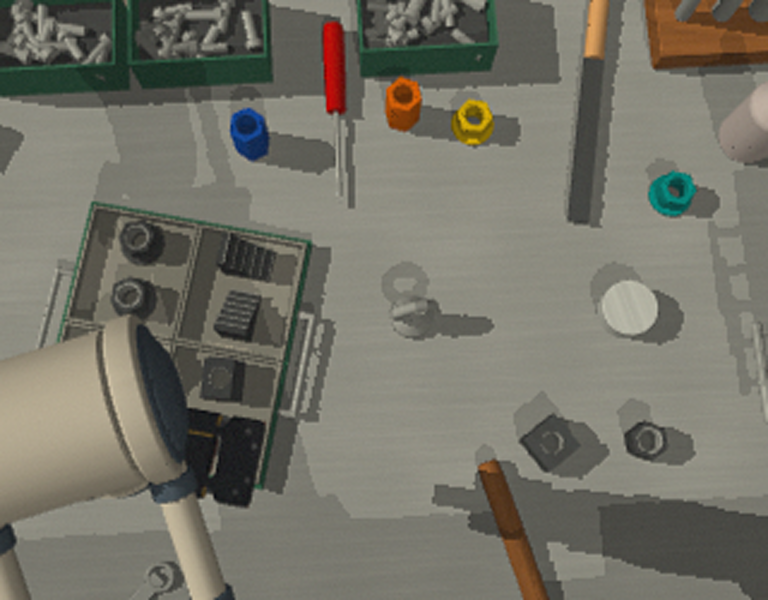

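The wrist view shows all four pieces upright beside their twins: collar (180,62), step (281,62), coupling (175,178) and tee (280,173). In the top view the spacer (550,442) and plain nut (645,440) haven't moved, and the gripper touches nothing. Handing in.

```bash
python3 -c "
from plant import bot
print(bot.job_done())"
```

```text
the job is handed in; nothing more can be done
None
```

All four pieces (collar nut, coupling nut, T-slot nut and step block) stand upright in their own bins, the plain nut and square spacer were left where they stood, and I handed the job in at about 29 s; the hand-in returned no verdict.

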